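# Lock the board fixture with its quarter-turn T-key

## Task

Take the orange-handled T-key out of its blue rest, find the slot in the fixture's sliding nest plate with its head by gentle feel, and pass the head through. Press it down against the spring, turn it a quarter turn either way and let it rise, so that it stays locked upright across the slot, then let go. Never force the key against the fixture, and leave the dish of caps where it stands.

Things in the scene. Friction and masses are not known exactly. Their poses are not given: they have to be found in the camera images.
- t_key: Loose T-key, 64 mm tall, 0.05-0.08 kg, starts upright in key_rest. Origin: centre of the steel T-head's underside, z up the shank. T-head 10 (x) x 26 (y) x 8 mm high; shank 9 mm dia. to z = 23; collar 20 mm dia., z 23 to 27; neck 12 mm dia. to 38; orange grip bar 14 (x) x 42 (y) mm, z 38 to 64, parallel to the head.
- t_key_grip (a point): Centre of the T-key's orange grip bar, 51 mm above the key's origin: put the pads here, from above, across its 14 mm. Axes as the key's.
- key_rest: Fixed blue block 60 x 56 x 22 mm, origin at the centre of its underside on the table; left or right of the fixture. The key's head stands in its pocket, 13 (x) x 29 (y) mm, floor 10 mm above the table; lift straight up.
- fixture: Board fixture fixed on the table, 176 (x) x 200 (y) mm. Origin: on the table below the slot's mid-travel centre. Its nest plate, with the slot in a dark rubber-mounted steel insert (flat top 50 mm up, 36 mm each way along x, gives 0.1 mm per N up or down), is clamped up to 12 mm either way along the fixture's x: this offset is NOT measured. A board lies 51 to 95 mm towards +x, up to 66 mm high.
- slot_mid (a point): Fixed point on the fixture, 50 mm above its origin: level of the insert's top, mid-travel of the slot. Slot 12 (fixture x) x 29 (y) mm, its true centre 0 to 12 mm away along +-x: find it by light touches about 2 mm apart. Off the slot the head stops at this level; over it it goes freely 11 mm down to a sprung brass plunger.
- turn_level (a point): Fixed point on the fixture, 30 mm above its origin: aim for the head's underside when turning (32 mm or less frees it; at 27 mm the collar hits the insert, a hard stop). Spring force on the head: 3 N at 39 mm, 5 N at 36 mm, 10 N at 30 mm. 4 to 12 N does every step; over 40 N between key and fixture is forcing it.
- lock_level (a point): Fixed point on the fixture, 36 mm above its origin: level of the head's underside when locked. A groove 14 mm wide under the plate runs along the fixture's x: with key y along it (turned 90 degrees, within about 8) the spring lifts the head into it; if the angle is off the head stays at 32 mm.
- cap_dish: Loose bystander: round black dish of white caps, 86 mm diameter, 22 mm high, origin at the centre of its underside. To be left alone.
- screwdriver: Fixed hazard, not part of the job: an electric screwdriver about 60 mm thick hanging point down on a vertical cord behind the work, its tip about 60 mm above the table, its body and cord up to 1.1 m. Its origin lies near its tip; stay clear when swinging the arm across, by passing nearer the robot.
Mind the look-alikes: they are no part of the job. There is more than one size of the key_rest; the job needs the middle-sized.

How it is judged:
By the outcome, as a careful person would: the job done as asked, in the order asked, and still so for the second after the job is handed in, with the robot touching nothing.
It also fails if it takes over 72 s, if anything falls off the work surface, if the arm or the gripper's body presses on something with over 40 N, if the wrist force passes 120 N, or if a joint passes its speed limit or range.

## Robot

A 6-joint arm with a two-finger parallel gripper is mounted at the origin on a cart in front of the work surface, level with it; the furniture and walls round the work are solid. World frame = base frame: x ahead of the robot, y to its left, z up, the work surface at z = 0. Lengths are in m, angles in rad, forces in N, time in s.
With the tool pointing down it reaches from about 0.4 to 0.825 m from the base axis. Payload 7 kg.
Tool frame: the origin (TCP) lies on the centre line of the jaws, within the pads' length; the fingertips stand arm.tip_reach ahead of it and the grasp point (between the pads) lies 5 mm behind it (arm.tip_reach is the distance from the TCP to the fingertips, in m); z points along the fingers, y is the line along which they close (so a half turn about z gives the same grasp; the last joint's range is limited). The gripper opens to 88 mm and grips with 3 to 60 N. Pads are 19 mm wide; open, the fingers measure 130 mm over their backs; the gripper's body (78 mm by 193 mm) begins 47 mm behind the grasp point.
Start: joints at [1.431, 0.359, 0.012, 0, -1.224, -0.288], TCP at [0.28, 0.614, 0.241] pointing down, gripper open.
Joint ranges: [-3.07, 3.07], [-1.43, 2.12], [-1.02, 1.25], [-3.03, 1.67], [-3.05, -0], [-3.03, 3.03]. Speed limits (rad/s): [2.39, 2.39, 3.01, 3.14, 3.14, 3.14].

## Interface

Orientations are given as [roll, pitch, yaw] about the fixed x, y, z axes, in that order (R = Rz(yaw) Ry(pitch) Rx(roll)).
In Python, from station import status, optics, order, arm gives the robot as it stands. The module is installed in compiled form; this text tells all that it offers.
- The arm moves only by the shell command python3 -m jog 'ROWS' [FORCE]. ROWS is JSON, a list of rows, each a list of 3 entries, a list of its own where there are three numbers: the gripper command: -1 is shut, 1 is fully open, values between are in proportion, then the shift along the tool's x, y, z in mm, then the turn about the tool's z in rad. A call has 1 to 20 rows; each row is the pose to reach, as a shift and turn from the pose commanded when the call began, along the tool's axes at that moment; what a row does not reach only later rows make up. A row lasts 1/8 s, in which the tool goes at most 62.5 mm and 10.7 degrees, less where a joint would pass 70% of its speed; a pose out of reach is approached as far as the arm can. A call with a gripper value outside its range is refused whole. The fingers move at their own pace and stop on an object; FORCE is the grip in N (left out, the last holds). Time passes only in rows, so rows that repeat a pose let the fingers close. It gives the time, the measured TCP pose, the force, the opening and the grip force at its end, in the units of the state.
- status.get_state(): the state, without advancing time (a new reading comes with each control period).
- optics.grab_frame(name): name is "scene" or "top"; returns a dict with "color" (384x512x3 uint8, red, green, blue), "mtx" (3x3 intrinsics, pixels), "k1" (the pictures are not rectified: a ray, as slopes to the right and down, at radius r is drawn at 1 + k1 r^2 times it, then the intrinsics apply), "cam_to_world" (4x4, takes a point from camera to world coordinates). Camera axes: x right, y down, z forward; pixel columns grow to the right and rows downward; lengths in m; the calibration is good to about 2 mm. A picture is of the moment at which its call begins. There is no depth.
- order.job_done(): hands the job in; it is judged then, once.
The state is a dict: "t": time; "q": joint angles; "qd": joint speeds; "joint_efforts": joint torques, N m; "eef_pos": TCP position; "ee_rot": TCP orientation; "force": force on the tool from outside, world axes, zero at the start; "moment": the same for the moment, N m; "width": finger opening in m; "gripper_force": force on a finger pad.
Only numpy, scipy, OpenCV 4.12 (cv2) and the standard library are available. Lean on these libraries where they do the work, as an engineer would, in place of code of your own. Each camera call takes 0.05 s, during which the arm holds its last target. There are 200 camera calls.

## Working session

There is one attempt and no reset: what is moved stays moved. The work goes in short steps, Python scripts to look and compute and a shell command to move; the robot and the scene stay as the last step left them, time stands still between calls to the robot, and variables do not carry over. Pictures are saved under pics/ and viewed, at most 10 in all, crops included, and the job is handed in when it is done.

```bash
mkdir -p pics; cat > h.py <<'E'
import numpy as np, cv2
from station import status, optics, order, arm
def grab(n):
    f=optics.grab_frame(n); np.savez(f'{n}.npz',**f); return f
def load(n): return dict(np.load(f'{n}.npz'))
def ray(f,u,v):
    K=f['mtx']; d=np.array([(u-K[0,2])/K[0,0],(v-K[1,2])/K[1,1]]); s=d.copy()
    for _ in range(20): s=d/(1+float(f['k1'])*(s@s))
    T=f['cam_to_world']; return T[:3,3],T[:3,:3]@np.array([s[0],s[1],1])
def pt(f,u,v,z):
    o,d=ray(f,u,v); return o+d*(z-o[2])/d[2]
def px(f,p):
    T=f['cam_to_world']; c=T[:3,:3].T@(np.array(p)-T[:3,3]); s=c[:2]/c[2]; s=s*(1+float(f['k1'])*(s@s)); K=f['mtx']
    return K[0,0]*s[0]+K[0,2],K[1,1]*s[1]+K[1,2]
E
python3 - <<'E'
from h import *
for n in('scene','top'):
    f=grab(n); cv2.imwrite(f'pics/{n}.png',cv2.cvtColor(cv2.resize(f['color'],(800,600),interpolation=cv2.INTER_CUBIC),cv2.COLOR_RGB2BGR)); print(n,f['cam_to_world'].round(3).tolist(),f['k1'],f['mtx'].tolist())
print(status.get_state(),arm.tip_reach)
E
```

```text
scene [[0.53, -0.626, 0.573, -0.088], [-0.848, -0.393, 0.355, -0.366], [0.003, -0.674, -0.739, 0.873], [0.0, 0.0, 0.0, 1.0]] -0.0996037665888745 [[413.2085865822189, 0.0, 252.42462138546], [0.0, 413.2085865822189, 193.41137564689788], [0.0, 0.0, 1.0]]
top [[-0.003, -0.995, 0.103, 0.389], [-1.0, 0.006, 0.024, 0.003], [-0.025, -0.103, -0.994, 1.41], [0.0, 0.0, 0.0, 1.0]] -0.10963270001398225 [[489.48203111370526, 0.0, 254.73596390105624], [0.0, 489.48203111370526, 189.85474835383658], [0.0, 0.0, 1.0]]
{'t': 0.1, 'q': array([ 1.43106817e+00,  3.59303605e-01,  1.11629429e-02, -3.17426072e-04,
       -1.22409619e+00, -2.88109398e-01]), 'qd': array([-2.41042868e-03, -5.88330468e-05,  1.17186152e-03,  5.27884976e-04,
        5.19038290e-04, -1.18285203e-03]), 'joint_efforts': array([-1.45410228e-03, -5.84161592e+01,  2.93751240e+01,  7.01555595e+00,
        1.01350559e-02, -4.59018577e-05]), 'eef_pos': array([0.2799025 , 0.61377769, 0.23972772]), 'ee_rot': array([ 3.14012671e+00, -1.23230438e-04, -4.27945544e-01]), 'force': array([ 0.79651211,  0.20619675, -0.24545161]), 'moment': array([-0.02771164,  0.01508109, -0.02691219]), 'gripper_force': 0.0, 'width': 0.08781738948268739} 0.014
```

View pics/scene.png

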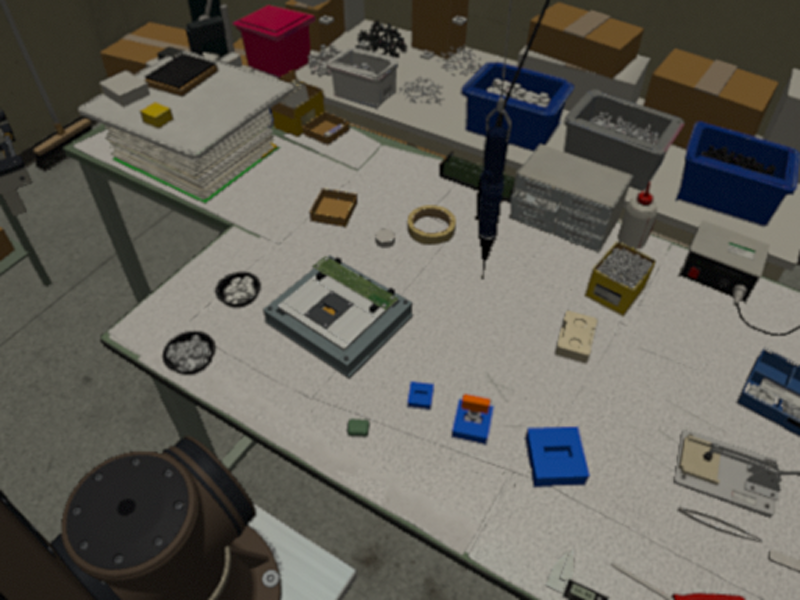

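View pics/top.png

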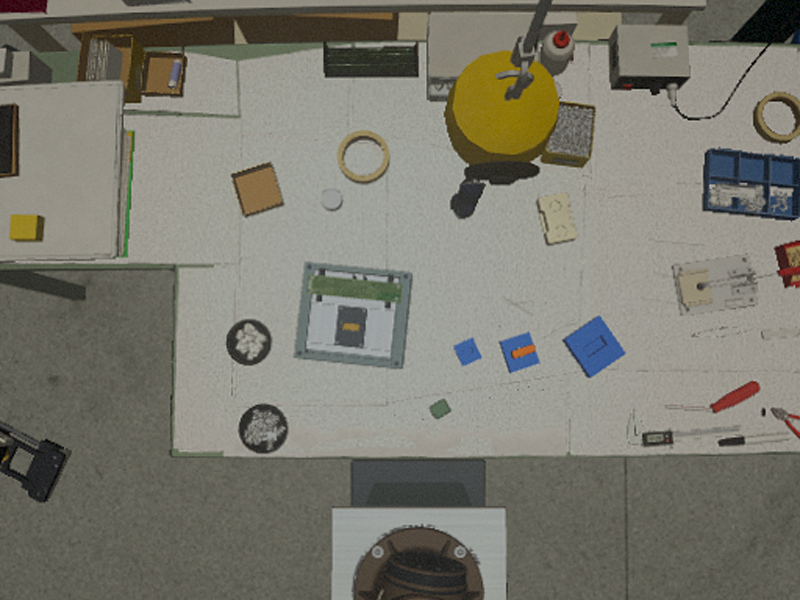

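Candidates for the rest, as seen in top.png: a small blue block at (467,351), a middle one with the orange bar at (519,352), and a large one at (594,346). The middle one fits, since it is middle-sized and holds the orange key. The fixture is at (352,315), with the board on its far (+x) side. The screwdriver tip is near (465,205), and the dishes are at (248,342) and (263,428). I'll confirm with enlarged crops.

```bash
python3 - <<'E'
from h import *
f=load('top'); g=load('scene')
a=f['color'][160:245,185:405]; a=cv2.resize(a,None,fx=3.6,fy=3.6,interpolation=cv2.INTER_CUBIC)
b=g['color'][160:290,165:325]; b=cv2.resize(b,(369,300),interpolation=cv2.INTER_CUBIC)
im=np.zeros((600,800,3),np.uint8); im[:300,:400]=cv2.resize(f['color'][164:239,185:285],(400,300),interpolation=cv2.INTER_CUBIC)
im[:300,400:]=cv2.resize(f['color'][195:255,280:360],(400,300),interpolation=cv2.INTER_CUBIC)
im[300:,:400]=cv2.resize(g['color'][160:250,160:280],(400,300),interpolation=cv2.INTER_CUBIC)
im[300:,400:]=cv2.resize(g['color'][230:320,250:370],(400,300),interpolation=cv2.INTER_CUBIC)
cv2.imwrite('pics/crop1.png',cv2.cvtColor(im,cv2.COLOR_RGB2BGR))
for n,F in(('top',f),('scene',g)):
    hsv=cv2.cvtColor(F['color'],cv2.COLOR_RGB2HSV)
    for nm,lo,hi in(('blue',(100,140,80),(125,255,255)),('orange',(5,180,120),(18,255,255)),('brass',(15,90,60),(28,255,255))):
        m=cv2.inRange(hsv,lo,hi)
        c,_=cv2.findContours(m,cv2.RETR_EXTERNAL,cv2.CHAIN_APPROX_NONE)
        for k in c:
            (cx,cy),wh,an=cv2.minAreaRect(k)
            if 15<cv2.contourArea(k)<1500 and cy>170: print(n,nm,round(cx,1),round(cy,1),np.round(wh,1),round(an,1),cv2.contourArea(k),pt(F,cx,cy,{'blue':.022,'orange':.07,'brass':.04}[nm]).round(4))
E
```

```text
top blue 298.7 224.9 [13.  12.5] 65.6 140.5 [ 0.433  -0.0876  0.022 ]
top blue 332.1 225.3 [19.6 19. ] 71.6 230.5 [ 0.4313 -0.1821  0.022 ]
top blue 380.4 221.2 [29.2 26.8] 55.6 729.0 [ 0.4419 -0.3198  0.022 ]
top orange 334.7 224.5 [ 3.8 13.6] 71.6 39.0 [ 0.4321 -0.1827  0.07  ]
top brass 224.0 209.0 [ 4. 10.] 90.0 30.5 [0.478  0.1227 0.04  ]
scene blue 356.9 289.4 [32.3 37.1] 87.7 997.0 [ 0.4448 -0.3223  0.022 ]
scene blue 302.3 268.2 [22.2 20.6] 11.3 239.5 [ 0.4294 -0.1868  0.022 ]
scene blue 268.7 251.8 [14.1 13.6] 8.1 167.5 [ 0.4275 -0.0943  0.022 ]
scene blue 508.4 246.2 [8.  5.4] 26.6 26.5 [ 0.7684 -0.6195  0.022 ]
scene blue 493.0 238.0 [20.6  5.4] 26.6 91.0 [ 0.7739 -0.5773  0.022 ]
scene orange 304.5 255.8 [15.9  4.1] 11.3 51.0 [ 0.4328 -0.1859  0.07  ]
scene brass 210.4 198.2 [8.  3.6] 26.6 18.5 [0.4828 0.1217 0.04  ]
scene brass 395.3 178.6 [34.1 39.1] 23.2 544.5 [ 0.8242 -0.2811  0.04  ]
```

View pics/crop1.png

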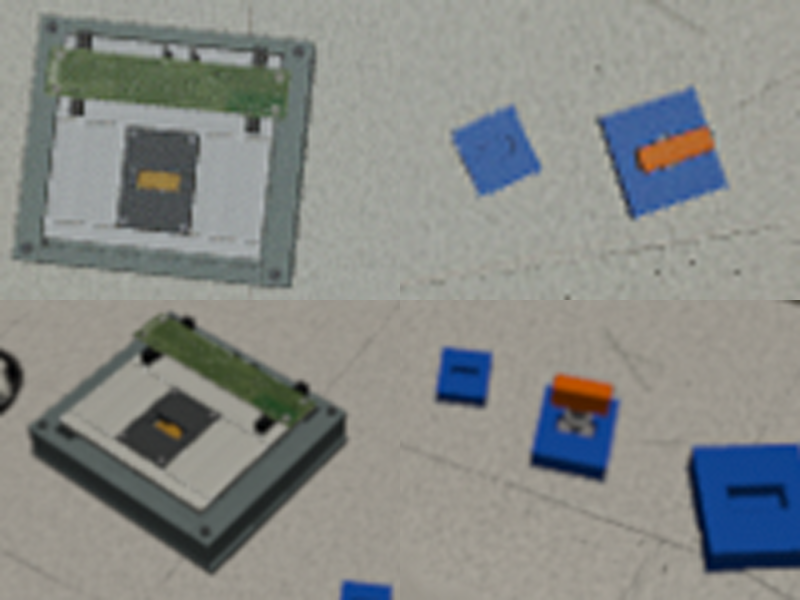

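The crop confirms it: the middle-sized blue block carries the orange bar over a steel T-head. The slot shows up as a brass strip in the dark insert. Next I'll measure precisely.

```bash
cat > meas.py <<'E'
from h import *
def tri(f,a,g,b):
    o1,d1=ray(f,*a);o2,d2=ray(g,*b)
    s=np.linalg.lstsq(np.c_[d1,-d2],o2-o1,rcond=None)[0]
    p,q=o1+d1*s[0],o2+d2*s[1]; return (p+q)/2,np.linalg.norm(p-q)
def soft(F,u0,v0,r,hlo,hhi,smin):
    hsv=cv2.cvtColor(F['color'],cv2.COLOR_RGB2HSV).astype(int); m=np.zeros(hsv.shape[:2]); 
    s=hsv[...,1]; ok=(hsv[...,0]>=hlo)&(hsv[...,0]<=hhi)&(s>smin)
    vv,uu=np.nonzero(ok); k=(abs(uu-u0)<r)&(abs(vv-v0)<r); return uu[k],vv[k]
E
python3 - <<'E'
from meas import *
f=load('top'); g=load('scene')
def axis(F,u,v,z):
    P=np.array([pt(F,a,b,z)[:2] for a,b in zip(u,v)]); c=P.mean(0); w,V=np.linalg.eigh(np.cov((P-c).T)); d=V[:,1]; return c,np.degrees(np.arctan2(d[1],d[0]))%180,np.sqrt(12*w)
for nm,z,tp,sp,args in(('orange',.074,(334,225,12),(304,256,12),(3,20,130)),('brass',.039,(224,209,9),(210,198,9),(12,30,90))):
    for F,q in((f,tp),(g,sp)):
        u,v=soft(F,*q,*args); print(nm,len(u),u.mean(),v.mean(),axis(F,u,v,z))
u,v=soft(f,332,225,16,95,125,110); 
r=cv2.boxPoints(cv2.minAreaRect(np.c_[u,v].astype(np.float32))); print('rest corners',[pt(f,*c,.022)[:2].round(4).tolist() for c in r], pt(f,*r.mean(0),.022).round(4))
# fixture frame outline (greenish grey, darker than table)
gray=cv2.cvtColor(f['color'],cv2.COLOR_RGB2GRAY); hsv=cv2.cvtColor(f['color'],cv2.COLOR_RGB2HSV)
print('colors',f['color'][205,192],f['color'][200,180],f['color'][215,205], f['color'][200,220])
print('screwdriver tip',pt(g,483/1.5625,275/1.5625,.06).round(3), pt(f,465/1.5625,205/1.5625,.1).round(3))
for p in((248,342),(263,428)): print('dish',pt(f,p[0]/1.5625,p[1]/1.5625,.02).round(3))
E
```

```text
orange 65 334.6307692307692 224.4 (array([ 0.43213679, -0.18214402]), np.float64(109.45684612933235), array([0.01184369, 0.04023667]))
orange 154 303.9415584415584 257.7402597402597 (array([ 0.42473928, -0.18802102]), np.float64(109.27281881047352), array([0.02591233, 0.03752521]))
brass 43 224.27906976744185 208.65116279069767 (array([0.47904062, 0.12198867]), np.float64(85.64885787099263), array([0.01147578, 0.02971912]))
brass 31 210.61290322580646 198.25806451612902 (array([0.48365946, 0.12171515]), np.float64(83.33535502908289), array([0.01212826, 0.02504451]))
rest corners [[0.4502, -0.1478], [0.4672, -0.2001], [0.4136, -0.217], [0.3967, -0.1648]] [ 0.4319 -0.1824  0.022 ]
colors [ 99 114 109] [162 163 153] [157 161 162] [72 74 76]
screwdriver tip [ 0.682 -0.074  0.06 ] [ 0.685 -0.083  0.1  ]
dish [0.452 0.312 0.02 ]
dish [0.295 0.283 0.02 ]
```

```bash
python3 - <<'E'
from meas import *
f=load('top')
im=f['color'].astype(int); m=((im.sum(2)<400)).astype(np.uint8)*255
m[:, :180]=0; m[:,275:]=0; m[:160]=0; m[245:]=0
c,_=cv2.findContours(m,cv2.RETR_EXTERNAL,cv2.CHAIN_APPROX_NONE); k=max(c,key=cv2.contourArea)
r=cv2.boxPoints(cv2.minAreaRect(k)); print('area',cv2.contourArea(k),r.tolist())
for z in(.04,.05,.055):
    P=np.array([pt(f,*q,z)[:2] for q in r]); print(z,P.round(4).tolist(),[round(float(np.linalg.norm(P[i]-P[i-1])),4) for i in range(4)],P.mean(0).round(4),[round(float(np.degrees(np.arctan2(*(P[i]-P[i-1])[::-1])))%90,2) for i in range(4)])
# dark insert
d=((im.sum(2)<290)).astype(np.uint8)*255
hsv=cv2.cvtColor(f['color'],cv2.COLOR_RGB2HSV); d|=cv2.inRange(hsv,(12,90,40),(30,255,255))
d[:194]=0;d[225:]=0;d[:,:212]=0;d[:,238:]=0
c,_=cv2.findContours(d,cv2.RETR_EXTERNAL,cv2.CHAIN_APPROX_NONE); k=max(c,key=cv2.contourArea); R=cv2.minAreaRect(k); print(R)
r=cv2.boxPoints(R);P=np.array([pt(f,*q,.05)[:2] for q in r]);print(P.round(4).tolist(),P.mean(0),[round(float(np.linalg.norm(P[i]-P[i-1])),4) for i in range(4)],[round(float(np.degrees(np.arctan2(*(P[i]-P[i-1])[::-1])))%90,2) for i in range(4)])
E
```

```text
area 4228.5 [[187.4305877685547, 228.837646484375], [193.88233947753906, 166.4705810546875], [264.096435546875, 173.73410034179688], [257.64471435546875, 236.10116577148438]]
0.04 [[0.4226, 0.2256], [0.5995, 0.209], [0.5772, 0.0095], [0.4018, 0.0284]] [0.1983, 0.1777, 0.2007, 0.1764] [0.5003 0.1181] [83.98, 84.62, 83.63, 83.85]
0.05 [[0.4223, 0.224], [0.5979, 0.2075], [0.5758, 0.0094], [0.4017, 0.0282]] [0.1969, 0.1764, 0.1993, 0.1751] [0.4994 0.1173] [83.98, 84.62, 83.63, 83.85]
0.055 [[0.4222, 0.2232], [0.5972, 0.2067], [0.5751, 0.0094], [0.4016, 0.0281]] [0.1962, 0.1757, 0.1985, 0.1745] [0.499  0.1169] [83.98, 84.62, 83.63, 83.85]
((224.23779296875, 208.8597412109375), (17.889907836914062, 25.06795883178711), 6.340191841125488)
[[0.4458, 0.1498], [0.5155, 0.1423], [0.5097, 0.0924], [0.4402, 0.1001]] [0.47781419 0.1211651 ] [0.05, 0.0701, 0.0502, 0.0699] [83.49, 83.89, 83.35, 83.7]
```

```bash
python3 -m jog '[[1,[260,281,0],0.4],[1,[260,281,0],0.4],[1,[260,281,0],0.4],[1,[260,281,0],0.4],[1,[260,281,0],0.4],[1,[260,281,0],0.4],[1,[260,281,0],0.4],[1,[469,661,70],0.823],[1,[469,661,70],0.823],[1,[469,661,70],0.823],[1,[469,661,70],0.823],[1,[469,661,70],0.823],[1,[469,661,70],0.823],[1,[469,661,70],0.823],[1,[469,661,70],0.823],[1,[469,661,70],0.823],[1,[469,661,70],0.823]]'
cat > dl.py <<'E'
import sys
from h import *
# target: x y z yaw(deg) -> tool-axis shift mm, turn rad, from measured pose
x,y,z,a=map(float,sys.argv[1:5]); s=status.get_state(); p=s['eef_pos']; w=s['ee_rot'][2]
d=np.array([x,y,z])-p; c,n=np.cos(w),np.sin(w)
print('t',s['t'],'pos',p.round(4),'rot',s['ee_rot'].round(4),'F',s['force'].round(2),'M',s['moment'].round(3),'w',round(s['width'],4))
print('shift',(1000*np.array([d[0]*c+d[1]*n,d[0]*n-d[1]*c,-d[2]])).round(1),'turn',round(float((w-np.radians(a)+np.pi)%(2*np.pi)-np.pi),4))
E
python3 dl.py .432 -.1823 .056 -71.7
```

```text
t: 2.22
eef_pos: [0.4329, -0.1807, 0.1708]
ee_rot: [-3.141, -0.0, -1.249]
force: [0.1, 0.1, 0.1]
width: 0.0876
gripper_force: 0.0
t 2.225 pos [ 0.4329 -0.1807  0.1708] rot [-3.1412 -0.     -1.2489] F [0.06 0.05 0.09] M [ 0.043 -0.016 -0.009] w 0.0876
shift [  1.3   1.4 114.8] turn 0.0025
```

```bash
python3 -m jog '[[1,[1,1.5,60],0],[1,[1,1.5,90],0],[1,[1,1.5,115],0],[1,[1,1.5,115],0],[1,[1,1.5,115],0],[-1,[1,1.5,115],0],[-1,[1,1.5,115],0],[-1,[1,1.5,115],0],[-1,[1,1.5,115],0],[-1,[1,1.5,115],0],[-1,[1,1.5,115],0],[-1,[1,1.5,115],0],[-1,[1,1.5,115],0]]' 8; python3 dl.py .432 -.1823 .056 -71.7
```

```text
t: 3.85
eef_pos: [0.4314, -0.1833, 0.0555]
ee_rot: [3.142, 0.0, -1.251]
force: [-0.7, -0.6, -0.3]
width: 0.0137
gripper_force: 8.0
t 3.85 pos [ 0.4314 -0.1833  0.0555] rot [ 3.1415  0.     -1.2508] F [-0.73 -0.63 -0.28] M [ 0.073 -0.058  0.02 ] w 0.0137
shift [-0.8 -0.8 -0.5] turn 0.0006
```

```bash
python3 -m jog '[[-1,[0,0,0],0],[-1,[0,0,0],0],[-1,[0,0,0],0],[-1,[0,0,-10],0],[-1,[0,0,-20],0],[-1,[0,0,-50],0],[-1,[0,0,-105],0],[-1,[0,0,-105],0],[-1,[0,0,-105],0],[-1,[0,0,-105],0]]' 40; python3 dl.py .4779 .1202 .13 -96.2
```

```text
t: 5.1
eef_pos: [0.4307, -0.1832, 0.1598]
ee_rot: [3.14, 0.001, -1.251]
force: [0.2, 0.1, -0.2]
width: 0.014
gripper_force: 40.0
t 5.1 pos [ 0.4307 -0.1832  0.1598] rot [ 3.1401e+00  7.0000e-04 -1.2510e+00] F [ 0.18  0.14 -0.18] M [ 0.053 -0.021  0.018] w 0.014
shift [-273.2 -140.2   29.8] turn 0.428
```

```bash
python3 -m jog '[[-1,[-273,-140,0],0.428],[-1,[-273,-140,0],0.428],[-1,[-273,-140,0],0.428],[-1,[-273,-140,0],0.428],[-1,[-273,-140,0],0.428],[-1,[-273,-140,0],0.428],[-1,[-273,-140,0],0.428],[-1,[-273,-140,30],0.428],[-1,[-273,-140,45],0.428],[-1,[-273,-140,45],0.428],[-1,[-273,-140,45],0.428],[-1,[-273,-140,45],0.428]]'; python3 dl.py .4779 .1202 .0965 -96.2
python3 - <<'E'
from h import *
f=grab('scene'); g=grab('top')
im=np.zeros((600,800,3),np.uint8)
im[:,:400]=cv2.resize(f['color'][120:240,170:250],(400,600),interpolation=cv2.INTER_CUBIC);im[:,400:]=cv2.resize(g['color'][150:240,195:255],(400,600),interpolation=cv2.INTER_CUBIC)
cv2.imwrite('pics/hover.png',cv2.cvtColor(im,cv2.COLOR_RGB2BGR))
E
```

```text
t: 6.6
eef_pos: [0.479, 0.12, 0.1164]
ee_rot: [-3.14, 0.001, -1.679]
force: [0.4, 0.1, 0.1]
width: 0.014
gripper_force: 40.0
t 6.6 pos [0.479  0.12   0.1164] rot [-3.1405e+00  8.0000e-04 -1.6790e+00] F [0.38 0.13 0.1 ] M [ 0.097 -0.075 -0.029] w 0.014
shift [-0.1  1.1 19.9] turn 0.0
```

View pics/hover.png

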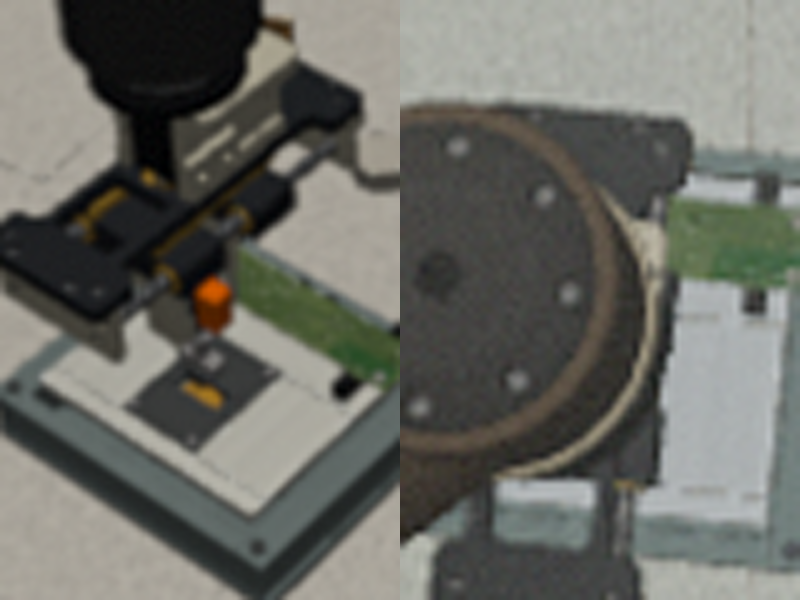

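```bash
python3 -m jog '[[-1,[0,1,10],0],[-1,[0,1,16],0],[-1,[0,1,18],0],[-1,[0,1,19],0],[-1,[0,1,20],0],[-1,[0,1,21],0],[-1,[0,1,21],0],[-1,[0,1,21],0]]'; python3 dl.py .4779 .1202 .0965 -96.2
```

```text
t: 7.7
eef_pos: [0.4776, 0.1201, 0.0948]
ee_rot: [-3.141, 0.0, -1.679]
force: [-0.4, 0.1, 2.3]
width: 0.0135
gripper_force: 40.0
t 7.7 pos [0.4776 0.1201 0.0948] rot [-3.1412e+00  2.0000e-04 -1.6787e+00] F [-0.4   0.13  2.26] M [ 0.003 -0.019  0.023] w 0.0135
shift [-0.1 -0.3 -1.7] turn 0.0003
```

```bash
python3 -m jog '[[-1,[0,0,-2],0],[-1,[0,-2,-2],0],[-1,[0,-2,-2],0],[-1,[0,-2,0],0],[-1,[0,-2,0.5],0],[-1,[0,-2,0.5],0],[-1,[0,-2,0.5],0]]'; python3 dl.py .4779 .1202 .0965 -96.2;  python3 -m jog '[[-1,[0,0,-2.5],0],[-1,[0,4,-2.5],0],[-1,[0,4,-2.5],0],[-1,[0,4,-0.5],0],[-1,[0,4,0],0],[-1,[0,4,0],0],[-1,[0,4,0],0]]'; python3 dl.py .4779 .1202 .0965 -96.2
```

```text
t: 8.57
eef_pos: [0.4796, 0.1201, 0.0939]
ee_rot: [-3.141, 0.001, -1.679]
force: [0.7, 3.2, -1.7]
width: 0.0137
gripper_force: 40.0
t 8.575 pos [0.4796 0.1201 0.0939] rot [-3.1414e+00  5.0000e-04 -1.6788e+00] F [ 0.7   3.16 -1.71] M [ 1.036 -0.31   0.037] w 0.0137
shift [ 0.1  1.7 -2.6] turn 0.0002
t: 9.45
eef_pos: [0.4755, 0.1202, 0.0945]
ee_rot: [-3.141, -0.0, -1.679]
force: [-2.2, -0.2, 7.5]
width: 0.014
gripper_force: 40.0
t 9.45 pos [0.4755 0.1202 0.0945] rot [-3.1414e+00 -1.0000e-04 -1.6786e+00] F [-2.24 -0.16  7.45] M [ 0.041  1.044 -0.006] w 0.014
shift [-0.3 -2.4 -2. ] turn 0.0005
```

```bash
python3 -m jog '[[-1,[0,0,-3],0],[-1,[-0.8,-4.4,-3],0],[-1,[-0.8,-4.4,-3],0],[-1,[-0.8,-4.4,-1],0],[-1,[-0.8,-4.4,0],0],[-1,[-0.8,-4.4,1],0],[-1,[-0.8,-4.4,1],0]]'; python3 dl.py .4779 .1202 .0965 -96.2
```

```text
t: 10.32
eef_pos: [0.4798, 0.1205, 0.0929]
ee_rot: [3.141, -0.0, -1.679]
force: [-0.7, -0.6, -1.3]
width: 0.0139
gripper_force: 40.0
t 10.325 pos [0.4798 0.1205 0.0929] rot [ 3.1413e+00 -2.0000e-04 -1.6788e+00] F [-0.73 -0.63 -1.31] M [0.111 0.109 0.044] w 0.0139
shift [ 0.5  1.8 -3.6] turn 0.0002
```

```bash
python3 -m jog '[[-1,[0,0,1.5],0],[-1,[0,0,3],0],[-1,[0,0,4.5],0],[-1,[0,0,6],0],[-1,[0,0,6],0],[-1,[0,0,6],0]]'; python3 dl.py .4779 .1202 .0965 -96.2
```

```text
t: 11.08
eef_pos: [0.4798, 0.1205, 0.0869]
ee_rot: [3.141, -0.0, -1.679]
force: [-1.9, 1.3, -0.5]
width: 0.0135
gripper_force: 40.0
t 11.075 pos [0.4798 0.1205 0.0869] rot [ 3.1413e+00 -2.0000e-04 -1.6789e+00] F [-1.85  1.3  -0.51] M [0.162 0.41  0.005] w 0.0135
shift [ 0.5  1.9 -9.6] turn 0.0001
```

```bash
python3 -m jog '[[-1,[-0.2,0.3,1],0],[-1,[-0.2,0.3,3],0],[-1,[-0.2,0.3,5],0],[-1,[-0.2,0.3,7],0],[-1,[-0.2,0.3,7],0],[-1,[-0.2,0.3,7],0]]'; python3 dl.py .4779 .1202 .0965 -96.2;python3 -m jog '[[-1,[0,0,1],0],[-1,[0,0,2],0],[-1,[0,0,3],0],[-1,[0,0,4],0],[-1,[0,0,4],0],[-1,[0,0,4],0]]'; python3 dl.py .4779 .1202 .0965 -96.2
```

```text
t: 11.82
eef_pos: [0.4799, 0.1209, 0.0803]
ee_rot: [-3.141, 0.0, -1.679]
force: [-2.3, 0.6, 4.8]
width: 0.0135
gripper_force: 40.0
t 11.825 pos [0.4799 0.1209 0.0803] rot [-3.1412e+00  2.0000e-04 -1.6786e+00] F [-2.31  0.61  4.79] M [ 0.143  0.721 -0.005] w 0.0135
shift [  0.9   1.9 -16.2] turn 0.0004
t: 12.58
eef_pos: [0.4799, 0.1209, 0.0765]
ee_rot: [-3.141, 0.0, -1.679]
force: [-3.0, -0.8, 8.8]
width: 0.0139
gripper_force: 40.0
t 12.575 pos [0.4799 0.1209 0.0765] rot [-3.1410e+00  3.0000e-04 -1.6785e+00] F [-2.95 -0.77  8.82] M [ 0.166  1.187 -0.054] w 0.0139
shift [  0.9   1.9 -20. ] turn 0.0005
```

```bash
python3 -m jog '[[-1,[0,0.5,0.5],0],[-1,[0,0.5,1.2],0],[-1,[0,0.5,1.2],-0.1],[-1,[0,0.5,1.2],-0.2],[-1,[0,0.5,1.2],-0.3],[-1,[0,0.5,1.2],-0.4],[-1,[0,0.5,1.2],-0.4]]'; python3 dl.py .4779 .1202 .0965 -6.2
```

```text
t: 13.45
eef_pos: [0.4796, 0.1209, 0.0755]
ee_rot: [-3.141, -0.0, -1.277]
force: [-2.3, -0.5, 9.3]
width: 0.0138
gripper_force: 40.0
t 13.45 pos [0.4796 0.1209 0.0755] rot [-3.1406e+00 -2.0000e-04 -1.2769e+00] F [-2.33 -0.49  9.27] M [-0.256  0.954  0.023] w 0.0138
shift [  0.2   1.8 -21. ] turn -1.1687
```

Turning freely: Mz is about 0 and the load is 9 N. I'll continue.

```bash
python3 -m jog '[[-1,[0,0,0],-0.15],[-1,[0,0,0],-0.3],[-1,[0,0,0],-0.45],[-1,[0,0,0],-0.6],[-1,[0,0,0],-0.75],[-1,[0,0,0],-0.9],[-1,[0,0,0],-1.05],[-1,[0,0,0],-1.169],[-1,[0,0,0],-1.169],[-1,[0,0,0],-1.169]]'; python3 dl.py .4779 .1202 .0965 -6.2
```

```text
t: 14.7
eef_pos: [0.4784, 0.1201, 0.075]
ee_rot: [3.14, 0.001, -0.11]
force: [-4.6, -1.6, 10.1]
width: 0.0138
gripper_force: 40.0
t 14.7 pos [0.4784 0.1201 0.075 ] rot [ 3.1402e+00  1.2000e-03 -1.0980e-01] F [-4.62 -1.59 10.13] M [-0.826  1.89   0.047] w 0.0138
shift [ -0.5  -0.1 -21.5] turn -0.0016
```

```bash
python3 -m jog '[[-1,[-0.8,0.3,0],0],[-1,[-0.8,0.3,-1],0],[-1,[-0.8,0.3,-2],0],[-1,[-0.8,0.3,-3],0],[-1,[-0.8,0.3,-3],0]]'; python3 dl.py .4779 .1202 .0965 -6.2
```

```text
t: 15.32
eef_pos: [0.4783, 0.1201, 0.0781]
ee_rot: [3.141, 0.0, -0.11]
force: [-1.6, -2.5, 5.4]
width: 0.0137
gripper_force: 40.0
t 15.325 pos [0.4783 0.1201 0.0781] rot [ 3.1408e+00  1.0000e-04 -1.0970e-01] F [-1.59 -2.52  5.44] M [-1.023  0.695  0.036] w 0.0137
shift [ -0.4  -0.  -18.4] turn -0.0015
```

```bash
python3 -m jog '[[-1,[-0.3,0.6,0],0],[-1,[-0.3,0.6,-1],0],[-1,[-0.3,0.6,-2],0],[-1,[-0.3,0.6,-2.5],0],[-1,[-0.3,0.6,-2.5],0]]'; python3 dl.py .4779 .1202 .0965 -6.2
```

```text
t: 15.95
eef_pos: [0.4781, 0.12, 0.0804]
ee_rot: [-3.142, -0.0, -0.11]
force: [0.5, -1.9, 3.6]
width: 0.0138
gripper_force: 40.0
t 15.95 pos [0.4781 0.12   0.0804] rot [-3.1416e+00 -3.0000e-04 -1.0970e-01] F [ 0.54 -1.92  3.61] M [-0.706  0.02   0.067] w 0.0138
shift [ -0.3  -0.1 -16.1] turn -0.0015
```

```bash
python3 -m jog '[[-1,[0,0.4,-0.4],0],[-1,[0,0.4,-0.8],0],[-1,[0,0.4,-0.8],0]]'; python3 dl.py .4779 .1202 .0965 -6.2;  python3 -m jog '[[-1,[0,0,0],0],[-1,[0,0,0],0],[-1,[0,0,0],0]]' 5; python3 dl.py .4779 .1202 .0965 -6.2
```

```text
t: 16.32
eef_pos: [0.4782, 0.1199, 0.0812]
ee_rot: [-3.141, -0.0, -0.11]
force: [0.6, 0.4, 2.9]
width: 0.0137
gripper_force: 40.0
t 16.325 pos [0.4782 0.1199 0.0812] rot [-3.1412e+00 -4.0000e-04 -1.0960e-01] F [0.64 0.4  2.88] M [ 0.221 -0.104  0.018] w 0.0137
shift [ -0.3  -0.2 -15.3] turn -0.0014
t: 16.7
eef_pos: [0.4781, 0.1199, 0.0813]
ee_rot: [-3.141, -0.0, -0.11]
force: [0.1, 1.6, 4.7]
width: 0.0141
gripper_force: 5.0
t 16.7 pos [0.4781 0.1199 0.0813] rot [-3.1412e+00 -4.0000e-04 -1.0970e-01] F [0.05 1.61 4.67] M [ 0.682 -0.049  0.024] w 0.0141
shift [ -0.3  -0.3 -15.2] turn -0.0015
```

```bash
python3 -m jog '[[-1,[0,0,-0.5],0],[-1,[0,0,-1],0],[-1,[0,0,-1],0]]' 12; python3 dl.py .4779 .1202 .0965 -6.2
```

```text
t: 17.08
eef_pos: [0.4781, 0.1199, 0.082]
ee_rot: [-3.141, -0.0, -0.11]
force: [2.5, 2.5, -1.7]
width: 0.014
gripper_force: 12.0
t 17.075 pos [0.4781 0.1199 0.082 ] rot [-3.1413e+00 -2.0000e-04 -1.0980e-01] F [ 2.48  2.51 -1.71] M [ 1.185 -0.968  0.029] w 0.014
shift [ -0.2  -0.3 -14.5] turn -0.0016
```

Fz flips to a pull, so the head is up against the groove roof and locked. Releasing now.

```bash
python3 -m jog '[[-0.3,[0,0,0.5],0],[-0.3,[0,0,0.5],0],[0.2,[0,0,0.5],0],[0.5,[0,0,0.5],0],[0.5,[0,0,0.5],0],[0.5,[0,0,0.5],0],[0.5,[0,0,-20],0],[0.5,[0,0,-60],0],[0.5,[0,0,-110],0],[0.5,[-40,120,-130],0],[0.5,[-40,240,-130],0],[0.5,[-40,240,-130],0],[0.5,[-40,240,-130],0],[0.5,[-40,240,-130],0],[0.5,[-40,240,-130],0]]'
python3 - <<'E'
from h import *
f=grab('scene'); g=grab('top')
im=np.zeros((600,800,3),np.uint8)
im[:,:400]=cv2.resize(f['color'][130:250,170:250],(400,600),interpolation=cv2.INTER_CUBIC);im[:,400:]=cv2.resize(g['color'][160:238,195:247],(400,600),interpolation=cv2.INTER_CUBIC)
cv2.imwrite('pics/end.png',cv2.cvtColor(im,cv2.COLOR_RGB2BGR))
E
```

```text
t: 18.95
eef_pos: [0.4118, -0.1147, 0.2122]
ee_rot: [-3.141, -0.0, -0.111]
force: [-0.6, 0.2, -0.6]
width: 0.066
gripper_force: 0.0
```

View pics/end.png

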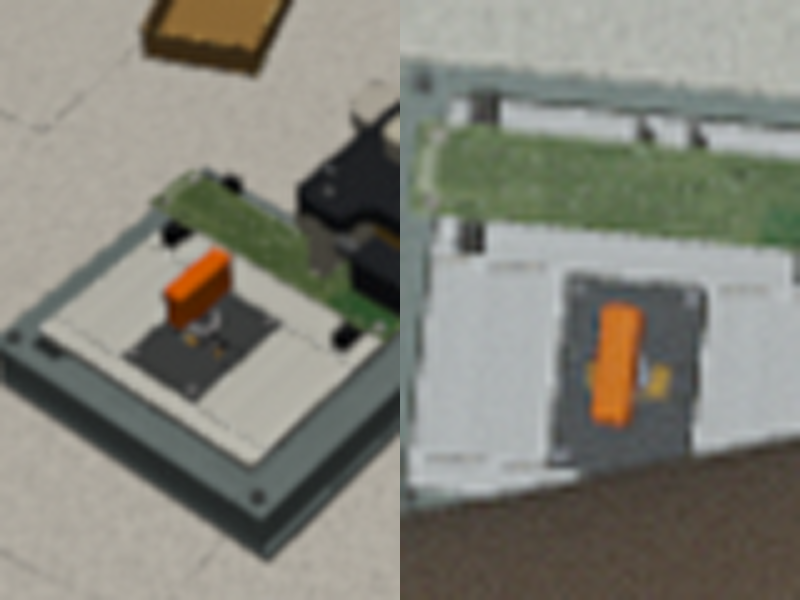

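The picture shows the orange bar upright at (200,285) on the left and (618,365) on the right. It stands across the brass slot, and the gripper is clear of it.

```bash
python3 -c "
from h import *
print(order.job_done())"
```

```text
the job is handed in; nothing more can be done
None
```

The T-key is locked upright across the slot and released, and I handed the job in at about 19 s; contact force read about 10 N at most (checked at the end of each move), and no move went near the dish of caps.

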